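# Run up the red paint mill through its zigzag gate

## Task

Start the red paint mill: move its red-knobbed lever out of the stop notch (white dot) along the zigzag slot to the far end (green dot), resting it for about a second in the first corner and again in the second corner on the way, then let go of it fully home in the far notch. Leave the lever of the blue mill where it is.

Things in the scene. Friction and masses are not known exactly. Their poses are not given: they have to be found in the camera images.
- red_mill: Red paint mill, fixed to the bench: grey gear box 150 x 130 mm (x, y) and beyond it a stand with a red and a steel roll, to x = 210 mm, 96 mm high. Origin on the bench under the centre of the gate plate (top 95 mm up); x towards the rolls, z up. Black zigzag slot 24 mm wide; the lever's axis at (x, y) mm: stop (-45, 22.5), first corner (0, 22.5), second corner (0, -22.5), far notch (45, -22.5).
- red_mill_knob (a point): Centre of the red knob of the red mill's lever: upright round knob, diameter 36, 36 mm high, its centre 146 mm above the bench, on a 12 mm stem (22 mm collar below the knob). The lever stays upright as it slides in the slot, needs about 3 N along either leg and stays where it is left. It starts in the stop notch or up to 8 mm out of it.
- red_mill_run (a point): Where the red knob's centre is to end: 146 mm above the bench over the far notch of the red mill's slot. A green dot on the plate lies 21 mm beyond that notch (a white dot 21 mm before the stop notch).
- blue_mill_knob (a point): Centre of the blue knob, same size and height, on the lever of a second mill, alike but with a blue roll, also fixed to the bench. To be left alone.

How it is judged:
By the outcome, as a careful person would: the job done as asked, in the order asked, and still so for the second after the job is handed in, with the robot touching nothing.
It also fails if it takes over 38 s, if anything falls off the work surface, if the arm or the gripper's body presses on something with over 40 N, if the wrist force passes 120 N, or if a joint passes its speed limit or range.

## Robot

A 6-joint arm with a two-finger parallel gripper is mounted at the origin on the work surface. World frame = base frame: x ahead of the robot, y to its left, z up, the work surface at z = 0. Lengths are in mm, angles in rad, forces in N, time in s.
With the tool pointing down it reaches from about 350 to 775 mm from the base axis. Payload 7.3 kg.
Tool frame: the origin (TCP) lies midway between the tips of the shut fingers; the grasp point (between the pads) lies 19 mm behind it; z points along the fingers, y is the line along which they close (so a half turn about z gives the same grasp; the last joint's range is limited). The gripper opens to 92 mm and grips with 3 to 60 N. Pads are 19 mm wide; open, the fingers measure 130 mm over their backs; the gripper's body (75 mm by 190 mm) begins 47 mm behind the grasp point.
Start: joints at [-1.26, 0.342, 1.524, -0, 1.275, -0.146], TCP at [231.59, -471.18, 226.741] pointing down, gripper open.
Joint ranges: [-2.53, 2.53], [-0.77, 2.02], [0.04, 2.7], [-1, 4.14], [0.28, 2.66], [-3.11, 3.11]. Speed limits (rad/s): [2.57, 2.57, 3.14, 3.14, 3.14, 3.14].

## Interface

Orientations are given as [roll, pitch, yaw] about the fixed x, y, z axes, in that order (R = Rz(yaw) Ry(pitch) Rx(roll)).
In Python, from plant import bot gives the robot as it stands. The module is installed in compiled form; this text tells all that it offers.
- The arm moves only by the shell command python3 -m crank 'ROWS' [OPENING]. ROWS is JSON, a list of rows, each a list of 6 numbers: the shift along the tool's x, y, z in m, then the turn, a rotation vector about the tool's x, y, z in rad. In form: [[dx, dy, dz, wx, wy, wz], ...]. A call has 1 to 5 rows; each row shifts and turns the commanded pose from where the row before left it, along the tool's axes as they then stand; what a row does not reach is not made up. A row lasts 1/8 s, in which the tool goes at most 62.5 mm and 10.7 degrees, less where a joint would pass 70% of its speed; a pose out of reach is approached as far as the arm can. A call is refused whole if a number of a shift passes 0.0625 or a number of a turn 0.188, either way. A call with a gripper value outside its range is refused whole. OPENING is the opening in per cent of the stroke, from 0 (shut) to 100 (fully open), set as the call begins (- or left out, the last holds). The fingers move at their own pace and stop on an object; the grip force is fixed at half the most. Time passes only in rows, so rows that do not move let the fingers close. It gives the time, the measured TCP pose, the force, the opening and the grip force at its end, in the units of the state.
- bot.get_obs(): the state, without advancing time (a new reading comes with each control period).
- bot.capture(name): name is "scene" or "top"; returns a dict with "color" (420x560x3 uint8, blue, green, red), "fov_y" (degrees; the focal length in pixels is half the picture's height over the tangent of half this angle, whatever the lens; pixels are square), "cx", "cy" (the principal point, pixels), "extrinsics" (4x4, takes a point from world to camera coordinates). Camera axes: x right, y up, looking along -z (the intrinsics and any distortion apply to the point x, -y, -z); pixel columns grow to the right and rows downward; lengths in mm; the calibration is good to about 2 mm. A picture is of the moment at which its call begins. There is no depth.
- bot.close_job(): hands the job in; it is judged then, once.
The state is a dict: "time": time; "joint_positions": joint angles; "dq": joint speeds; "tau": joint torques, N m; "tool_pos": TCP position; "tcp_rot": TCP orientation; "contact_force": force on the tool from outside, world axes, zero at the start; "moment": the same for the moment, N m; "grip_width": finger opening in mm; "finger_force": force on a finger pad.
Only numpy, scipy, OpenCV 4.12 (cv2) and the standard library are available. Lean on these libraries where they do the work, as an engineer would, in place of code of your own. Each camera call takes 0.05 s, during which the arm holds its last target. There are 200 camera calls.

## Working session

There is one attempt and no reset: what is moved stays moved. The work goes in short steps, Python scripts to look and compute and a shell command to move; the robot and the scene stay as the last step left them, time stands still between calls to the robot, and variables do not carry over. Pictures are saved under pics/ and viewed, at most 10 in all, crops included, and the job is handed in when it is done.

```bash
mkdir -p pics; python3 - <<'E'
from plant import bot
import cv2,numpy as np,pickle
d={}
for n in("scene","top"):
    c=bot.capture(n);d[n]=c;cv2.imwrite(f"pics/{n}0.png",c["color"])
    print(n,{k:v for k,v in c.items() if k!="color"})
pickle.dump(d,open("c0.pkl","wb"))
print(bot.get_obs())
E
```

```text
scene {'fov_y': 45.983600545085224, 'cx': 273.1767653152881, 'cy': 206.30036740299053, 'extrinsics': array([[ 1.95439916e-02,  9.99789351e-01, -6.26791594e-03,
        -9.53031413e+00],
       [-6.91158132e-01,  1.80402225e-02,  7.22478365e-01,
         3.01472388e+02],
       [ 7.22439250e-01, -9.78799000e-03,  6.91365118e-01,
        -1.39631548e+03],
       [ 0.00000000e+00,  0.00000000e+00,  0.00000000e+00,
         1.00000000e+00]])}
top {'fov_y': 57.454517298417464, 'cx': 282.7803635384034, 'cy': 213.76142242694644, 'extrinsics': array([[ 3.66757742e-02, -9.99312636e-01,  5.39843039e-03,
        -1.47436733e+01],
       [ 9.76609607e-01,  3.69868061e-02,  2.11815135e-01,
        -5.59880648e+02],
       [-2.11869212e-01, -2.49632509e-03,  9.77294841e-01,
        -6.40881627e+02],
       [ 0.00000000e+00,  0.00000000e+00,  0.00000000e+00,
         1.00000000e+00]])}
{'time': 0.1, 'joint_positions': array([-1.25999904e+00,  3.42659611e-01,  1.52493615e+00, -2.29092343e-05,
        1.27539090e+00, -1.46014229e-01]), 'dq': array([-8.38242077e-04, -5.87099560e-04, -1.45018432e-03, -6.49234405e-05,
       -6.74072826e-04,  1.52403046e-04]), 'tau': array([ 2.50040925e-03, -4.32005954e+01, -2.44694549e+01,  7.19690393e-02,
        5.25773282e-02, -2.90260061e-05]), 'tool_pos': array([ 231.46468211, -470.810333  ,  226.10593588]), 'tcp_rot': array([-3.14021029e+00, -1.81147751e-04,  4.56818077e-01]), 'contact_force': array([ 0.13333447, -0.25437548,  0.04473351]), 'moment': array([-0.00431728,  0.00727199,  0.05150761]), 'finger_force': 0.0, 'grip_width': 91.74886455229512}
```

View pics/scene0.png

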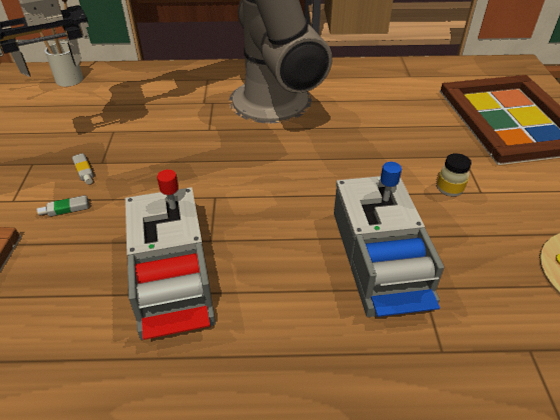

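View pics/top0.png

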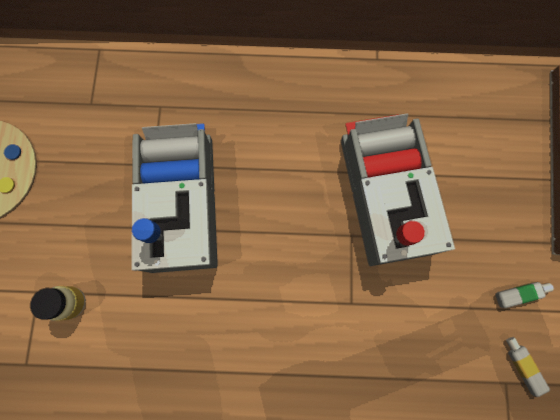

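The scene view shows the red mill on the left, with its knob at (168,182) and green dot at (151,246). In the top view it is on the right, with its knob at (411,233), green dot at (411,176) and plate screws near (367,183), (447,244) and (385,258). The blue mill is well clear, about 230 px away.

```bash
cat > h.py <<'E'
import numpy as np,cv2
def ray(c,u,v):
    f=210/np.tan(np.radians(c["fov_y"]/2));E=c["extrinsics"];R=E[:3,:3]
    d=R.T@np.array([(u-c["cx"])/f,-(v-c["cy"])/f,-1]);return -R.T@E[:3,3],d
def onz(c,u,v,z):
    o,d=ray(c,u,v);return (o+d*(z-o[2])/d[2])
def tri(r1,r2):
    A=[];b=[]
    for o,d in(r1,r2):
        d=d/np.linalg.norm(d);P=np.eye(3)-np.outer(d,d);A.append(P);b.append(P@o)
    return np.linalg.lstsq(np.vstack(A),np.hstack(b),rcond=None)[0]
def blobs(c,lo,hi,roi,amin=8):
    x0,y0,x1,y1=roi;h=cv2.cvtColor(c["color"],cv2.COLOR_BGR2HSV)[y0:y1,x0:x1]
    m=cv2.inRange(h,lo,hi)
    if lo[0]==0 and lo[1]>100: m|=cv2.inRange(h,(172,)+lo[1:],(180,)+hi[1:])
    n,l,s,ce=cv2.connectedComponentsWithStats(m)
    return [(s[i,4],ce[i]+[x0,y0],s[i,:4]+[x0,y0,0,0]) for i in range(1,n) if s[i,4]>=amin]
E
python3 - <<'E'
import pickle;from h import *
d=pickle.load(open("c0.pkl","rb"));t=d["top"];s=d["scene"]
R=((0,150,60),(6,255,255));G=((45,80,30),(85,255,255));K=((0,0,0),(180,255,45))
for n,c,r in(("top",t,(340,110,460,270)),("scene",s,(115,165,220,340))):
    for nm,(lo,hi) in(("R",R),("G",G)):
        for b in blobs(c,lo,hi,r): print(n,nm,b[0],b[1].round(1),b[2],onz(c,*b[1],146 if nm=="R" else 95).round(1))
h=cv2.cvtColor(t["color"],cv2.COLOR_BGR2HSV)
m=cv2.inRange(h,(0,0,150),(180,60,255));m[:170]=0;m[:,:355]=0;m[:,460:]=0;m[270:]=0
m=cv2.morphologyEx(m,cv2.MORPH_OPEN,np.ones((3,3)))
cs,_=cv2.findContours(m,cv2.RETR_EXTERNAL,cv2.CHAIN_APPROX_NONE)
k=max(cs,key=cv2.contourArea);P=np.array([onz(t,*p[0],95)[:2] for p in k],np.float32)
print("plate",cv2.minAreaRect(P))
cv2.imwrite("pics/crop1.png",cv2.resize(t["color"][100:280,340:470],None,fx=3.3,fy=3.3,interpolation=cv2.INTER_CUBIC))
E
```

```text
top R 71 [349.9 126.1] [346 122   9  12] [ 696.7 -101.5  146. ]
top R 1141 [392.5 161.9] [364 148  58  29] [ 635.7 -171.9  146. ]
top R 503 [410.1 232.9] [397 221  27  24] [ 518.1 -196.9  146. ]
top G 19 [410.4 175. ] [408 173   5   5] [ 631.5 -218.1   95. ]
scene R 423 [167.3 181.6] [157 169  21  26] [ 517.2 -196.5  146. ]
scene R 1249 [166.5 267.8] [135 253  65  30] [ 723.1 -169.9  146. ]
scene R 1451 [174.8 322.2] [142 306  68  34] [ 822.2 -144.8  146. ]
scene G 17 [150.9 245.6] [149 244   5   4] [ 630.1 -218.    95. ]
plate ((562.04150390625, -186.79754638671875), (140.09999084472656, 85.34697723388672), 11.984197616577148)
```

View pics/crop1.png

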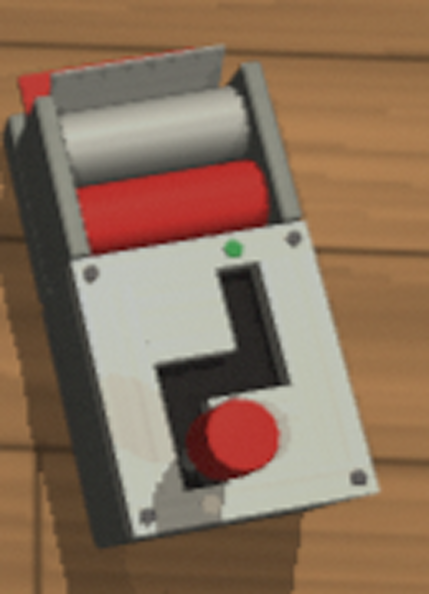

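The crop shows the white dot at about (404,252) and the slot's corners and screws clearly. The two views agree on the knob to 1 mm. Next I fit the mill pose from the dots, slot corners and screws.

```bash
python3 - <<'E'
import pickle;from h import *
t=pickle.load(open("c0.pkl","rb"))["top"]
L=[(-66,22.5),(66,-22.5),(57,-10.5),(57,-34.5),(-12,-34.5),(12,34.5),(12,-10.5)]
Q=[(211,503),(233,248),(219,270),(259,263),(289,383),(157,366),(235,346)]
W=np.array([onz(t,340+(u+.5)/3.3-.5,100+(v+.5)/3.3-.5,95)[:2] for u,v in Q]);L=np.array(L,float)
lc,wc=L.mean(0),W.mean(0);U,_,V=np.linalg.svd((L-lc).T@(W-wc));R=(U@V).T
o=wc-R@lc;yaw=np.arctan2(R[1,0],R[0,0]);print("origin",o.round(1),"yaw",yaw,np.degrees(yaw),"det",np.linalg.det(R))
print("res",((L@R.T+o)-W).round(1).tolist())
print("dots angle/len",np.hypot(*(W[1]-W[0])),np.hypot(132,45))
S=np.array([onz(t,340+u/3.3,100+v/3.3,95)[:2] for u,v in[(91,273),(293,238),(148,516),(359,478)]]);print("screws centre",S.mean(0).round(1))
k=np.array([517.6,-196.7]);print("knob local",(R.T@(k-o)).round(1))
for n,p in dict(stop=(-45,22.5),c1=(0,22.5),c2=(0,-22.5),far=(45,-22.5)).items():print(n,(R@p+o).round(1))
from plant import bot;q=bot.get_obs();print(q["tool_pos"],q["tcp_rot"])
for s in(yaw,):
  for dt in(0,np.pi/2,-np.pi/2):print("turn world", (s+dt-q["tcp_rot"][2]))
E
```

```text
origin [ 562.1 -210.2] yaw 0.21279348296002432 12.192168481498394 det 1.0000000000000002
res [[-0.7, -0.2], [-0.5, -0.3], [0.8, 1.6], [1.1, -0.3], [-0.8, -1.5], [1.5, 1.6], [-1.4, -0.8]]
dots angle/len 139.24692204205078 139.4596715900335
screws centre [ 561.6 -210.6]
knob local [-40.7  22.6]
stop [ 513.4 -197.7]
c1 [ 557.4 -188.2]
c2 [ 566.9 -232.2]
far [ 610.8 -222.7]
[ 231.46468211 -470.810333    226.10593588] [-3.14021029e+00 -1.81147751e-04  4.56818077e-01]
turn world -0.24402459448263503
turn world 1.3267717323122616
turn world -1.8148209212775315
```

```bash
python3 -m crank '[[0,0,0,0,0,0.122],[0,0,0,0,0,0.122],[0.0375,-0.023,0,0,0,0],[0.0375,-0.023,0,0,0,0],[0.0375,-0.023,0,0,0,0]]' 100; python3 -m crank '[[0.0375,-0.023,0,0,0,0],[0.0375,-0.023,0,0,0,0],[0.0375,-0.023,0,0,0,0],[0.0375,-0.023,0,0,0,0],[0.0375,-0.023,0,0,0,0]]'; python3 -m crank '[[0.0375,-0.023,0.02,0,0,0],[0,0,0,0,0,0]]'
```

```text
time: 0.72
tool_pos: [327.6, -378.9, 226.4]
tcp_rot: [-3.141, 0.0, 0.212]
contact_force: [-0.7, 0.3, -0.4]
grip_width: 92.1
finger_force: 0.0
time: 1.35
tool_pos: [486.7, -226.8, 226.4]
tcp_rot: [-3.141, 0.001, 0.213]
contact_force: [-0.1, 0.2, -0.4]
grip_width: 92.1
finger_force: 0.0
time: 1.6
tool_pos: [518.3, -194.9, 204.7]
tcp_rot: [-3.139, 0.003, 0.217]
contact_force: [-0.4, -0.5, 0.7]
grip_width: 91.8
finger_force: 0.0
```

```bash
python3 -m crank '[[-0.001,0.0015,0.026,0,0,0],[0,0,0.026,0,0,0],[0,0,0.026,0,0,0],[0,0,0,0,0,0]]' 100; python3 -m crank '[[0,0,0,0,0,0],[0,0,0,0,0,0],[0,0,0,0,0,0],[0,0,0,0,0,0],[0,0,0,0,0,0]]' 0
```

```text
time: 2.1
tool_pos: [515.4, -199.4, 127.2]
tcp_rot: [-3.139, 0.004, 0.212]
contact_force: [0.0, 0.7, 0.7]
grip_width: 92.0
finger_force: 0.0
time: 2.72
tool_pos: [517.1, -199.2, 128.9]
tcp_rot: [3.141, -0.0, 0.213]
contact_force: [-0.2, -0.0, 0.6]
grip_width: 46.6
finger_force: 0.0
```

```bash
python3 -m crank '[[0,0,0,0,0,0],[0,0,0,0,0,0],[0,0,0,0,0,0]]' 0; python3 - <<'E'
from plant import bot
import cv2
c=bot.capture("top");cv2.imwrite("pics/top1.png",cv2.resize(c["color"][100:280,330:470],None,fx=3.3,fy=3.3));print(bot.get_obs()["tool_pos"])
E
```

```text
time: 3.1
tool_pos: [517.1, -198.9, 128.8]
tcp_rot: [-3.141, 0.0, 0.213]
contact_force: [-0.2, 2.5, 1.9]
grip_width: 35.5
finger_force: 30.0
[ 517.0498652  -198.99645819  128.73885382]
```

View pics/top1.png

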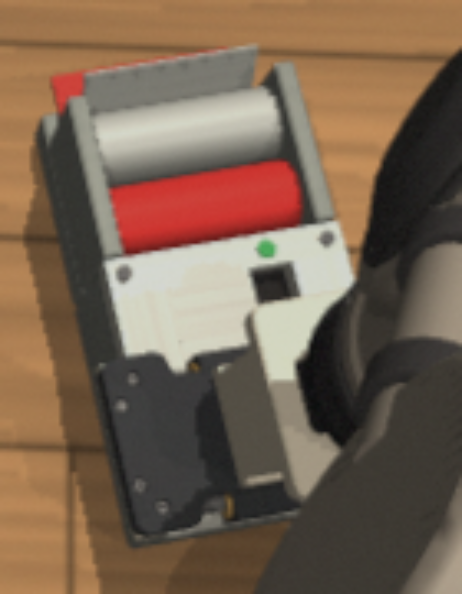

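The knob is gripped (35.5 mm, 30 N). Now the first leg, along tool x.

```bash
python3 -m crank '[[0.008,0,0,0,0,0],[0.008,0,0,0,0,0],[0.008,0,0,0,0,0],[0.008,0,0,0,0,0],[0.006,0,0,0,0,0]]' 0; python3 -m crank '[[0,0,0,0,0,0]]'
```

```text
time: 3.78
tool_pos: [554.9, -191.1, 128.7]
tcp_rot: [3.141, -0.0, 0.213]
contact_force: [-3.5, 1.8, 3.4]
grip_width: 35.7
finger_force: 30.0
time: 3.9
tool_pos: [555.3, -191.0, 128.8]
tcp_rot: [3.141, -0.002, 0.213]
contact_force: [0.6, 2.6, 1.5]
grip_width: 35.6
finger_force: 30.0
```

```bash
python3 -m crank '[[0.002,0,0,0,0,0],[0,0,0,0,0,0]]'; python3 -m crank '[[0.0015,0,0,0,0,0],[0,0,0,0,0,0]]'
```

```text
time: 4.15
tool_pos: [556.2, -190.8, 128.7]
tcp_rot: [3.141, -0.0, 0.213]
contact_force: [-2.6, 2.0, 2.7]
grip_width: 35.5
finger_force: 30.0
time: 4.4
tool_pos: [557.6, -190.5, 128.7]
tcp_rot: [3.142, 0.0, 0.213]
contact_force: [-2.9, 1.7, 3.5]
grip_width: 35.4
finger_force: 30.0
```

```bash
python3 -m crank '[[0.0015,0,0,0,0,0],[0,0,0,0,0,0]]'; python3 -m crank '[[0.001,0,0,0,0,0],[0,0,0,0,0,0]]'
```

```text
time: 4.65
tool_pos: [559.2, -190.2, 128.7]
tcp_rot: [3.141, -0.0, 0.213]
contact_force: [-2.5, 2.1, 3.6]
grip_width: 35.5
finger_force: 30.0
time: 4.9
tool_pos: [560.2, -190.0, 128.7]
tcp_rot: [3.141, -0.0, 0.213]
contact_force: [-2.4, 1.8, 3.0]
grip_width: 35.5
finger_force: 30.0
```

```bash
python3 -m crank '[[0.001,0,0,0,0,0],[0,0,0,0,0,0]]'; python3 -m crank '[[0.001,0,0,0,0,0],[0,0,0,0,0,0]]';python3 - <<'E'
from plant import bot
import cv2
from h import *
c=bot.capture("scene");cv2.imwrite("pics/s2.png",cv2.resize(c["color"][140:290,100:240],None,fx=4,fy=4,interpolation=cv2.INTER_CUBIC))
for b in blobs(c,(0,150,60),(6,255,255),(115,150,240,250)):print(b[0],b[1],b[2],onz(c,*b[1],146))
E
```

```text
time: 5.15
tool_pos: [561.2, -189.7, 128.7]
tcp_rot: [3.141, -0.0, 0.213]
contact_force: [-2.5, 1.2, 2.8]
grip_width: 35.4
finger_force: 30.0
time: 5.4
tool_pos: [562.2, -189.5, 128.7]
tcp_rot: [3.141, -0.0, 0.213]
contact_force: [-2.4, 2.1, 3.6]
grip_width: 35.4
finger_force: 30.0
451 [167.71618625 198.50776053] [157 186  23  26] [ 563.6644298  -189.46847773  146.        ]
```

View pics/s2.png

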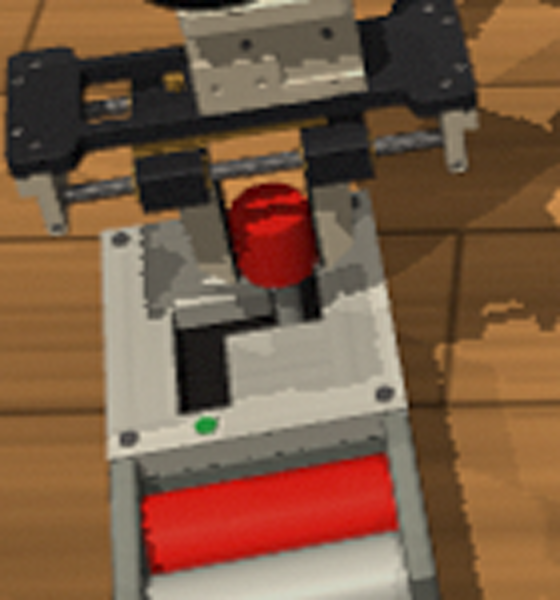

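The knob is now about 5 mm past the first corner's axis position (local x ≈ +5), because the slot leaves clearance there. I back up 5 mm, rest about a second, then take the second leg.

```bash
python3 -m crank '[[-0.005,-0.001,0,0,0,0],[0,0,0,0,0,0],[0,0,0,0,0,0],[0,0,0,0,0,0],[0,0,0,0,0,0]]'; python3 -m crank '[[0,0,0,0,0,0],[0,0,0,0,0,0],[0,0,0,0,0,0],[0,0,0,0,0,0],[0,0,0,0,0,0]]'; python3 -m crank '[[0,0.008,0,0,0,0],[0,0.008,0,0,0,0],[0,0.008,0,0,0,0],[0,0.008,0,0,0,0],[0,0.008,0,0,0,0]]'; python3 -m crank '[[0,0.002,0,0,0,0],[0,0,0,0,0,0]]'
```

```text
time: 6.08
tool_pos: [557.2, -189.8, 128.8]
tcp_rot: [3.141, -0.001, 0.213]
contact_force: [2.5, -1.0, 0.6]
grip_width: 35.4
finger_force: 30.0
time: 6.7
tool_pos: [557.0, -189.7, 128.8]
tcp_rot: [3.141, -0.0, 0.213]
contact_force: [3.0, -1.5, -0.4]
grip_width: 35.5
finger_force: 30.0
time: 7.32
tool_pos: [565.5, -229.2, 128.7]
tcp_rot: [-3.141, -0.0, 0.213]
contact_force: [1.3, 3.5, 3.4]
grip_width: 35.4
finger_force: 30.0
time: 7.58
tool_pos: [566.0, -231.4, 128.8]
tcp_rot: [3.14, -0.0, 0.213]
contact_force: [2.4, 0.2, 2.5]
grip_width: 35.8
finger_force: 30.0
```

```bash
python3 -m crank '[[0.0005,0.001,0,0,0,0],[0,0,0,0,0,0],[0,0,0,0,0,0],[0,0,0,0,0,0],[0,0,0,0,0,0]]'; python3 -m crank '[[0,0,0,0,0,0],[0,0,0,0,0,0],[0,0,0,0,0,0],[0,0,0,0,0,0],[0,0,0,0,0,0]]';python3 - <<'E'
from plant import bot
from h import *
c=bot.capture("scene")
for b in blobs(c,(0,150,60),(6,255,255),(115,150,240,250)):
    p=onz(c,*b[1],146);a=.2128;q=p[:2]-[562.1,-210.2];print(b[0],p.round(1),"local",np.cos(a)*q[0]+np.sin(a)*q[1],-np.sin(a)*q[0]+np.cos(a)*q[1])
E
```

```text
time: 8.2
tool_pos: [566.2, -231.5, 128.6]
tcp_rot: [-3.141, 0.001, 0.213]
contact_force: [-2.8, 1.0, 4.1]
grip_width: 35.2
finger_force: 30.0
time: 8.82
tool_pos: [566.5, -231.5, 128.7]
tcp_rot: [3.142, 0.0, 0.213]
contact_force: [-3.7, 2.2, 4.6]
grip_width: 35.7
finger_force: 30.0
454 [ 567.6 -231.7  146. ] local 0.8687583080917092 -22.148801434122586
```

```bash
python3 -m crank '[[0.009,0,0,0,0,0],[0.009,0,0,0,0,0],[0.009,0,0,0,0,0],[0.009,0,0,0,0,0],[0.008,0,0,0,0,0]]'; python3 -m crank '[[0.0005,0,0,0,0,0],[0,0,0,0,0,0]]';python3 - <<'E'
from plant import bot
from h import *
c=bot.capture("scene")
for b in blobs(c,(0,150,60),(6,255,255),(115,150,240,250)):
    p=onz(c,*b[1],146);a=.2128;q=p[:2]-[562.1,-210.2];print(b[0],p.round(1),"local",np.cos(a)*q[0]+np.sin(a)*q[1],-np.sin(a)*q[0]+np.cos(a)*q[1])
E
python3 -m crank '[[0.001,0,0,0,0,0],[0,0,0,0,0,0]]'
```

```text
time: 9.5
tool_pos: [610.3, -222.1, 128.7]
tcp_rot: [3.141, -0.0, 0.213]
contact_force: [-3.7, 0.5, 3.5]
grip_width: 35.2
finger_force: 30.0
time: 9.75
tool_pos: [610.9, -221.9, 128.8]
tcp_rot: [3.141, -0.002, 0.213]
contact_force: [2.5, 1.7, 2.0]
grip_width: 35.5
finger_force: 30.0
500 [ 612.3 -222.2  146. ] local 46.54599754268554 -22.343879826497407
time: 10.05
tool_pos: [610.8, -222.0, 128.7]
tcp_rot: [-3.142, 0.0, 0.213]
contact_force: [-0.6, 1.2, 3.2]
grip_width: 35.2
finger_force: 30.0
```

```bash
python3 -m crank '[[0.001,0,0,0,0,0],[0,0,0,0,0,0]]'; python3 - <<'E'
from plant import bot
from h import *
c=bot.capture("scene");cv2.imwrite("pics/s3.png",cv2.resize(c["color"][150:300,100:240],None,fx=4,fy=4,interpolation=cv2.INTER_CUBIC))
for b in blobs(c,(0,150,60),(6,255,255),(115,150,240,250)):print(b[0],b[1],b[2],onz(c,*b[1],146))
E
```

```text
time: 10.3
tool_pos: [611.6, -221.9, 128.7]
tcp_rot: [-3.142, 0.001, 0.213]
contact_force: [-2.3, 1.8, 4.0]
grip_width: 35.6
finger_force: 30.0
498 [144.8815261  218.38353414] [134 205  23  28] [ 613.04202393 -222.00288195  146.        ]
```

View pics/s3.png

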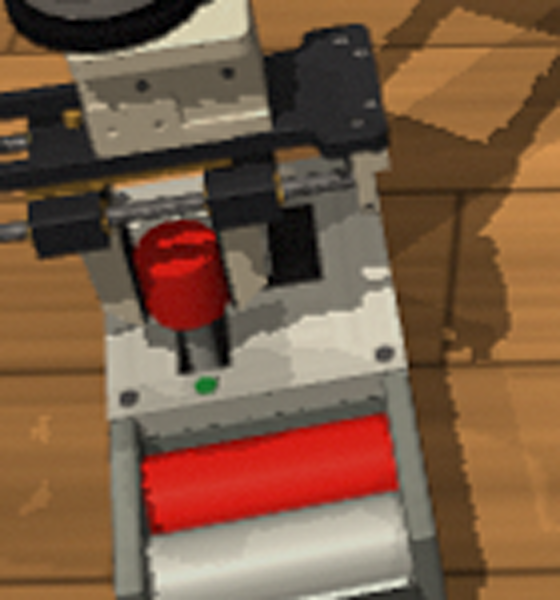

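The stem sits in the far leg, centred sideways and at local x ≈ 46. I probe gently for the end of the slot to confirm home.

```bash
for i in 1; do :; done; python3 -m crank '[[0.001,0,0,0,0,0],[0,0,0,0,0,0]]'; python3 -m crank '[[0.001,0,0,0,0,0],[0,0,0,0,0,0]]'
```

```text
time: 10.6
tool_pos: [612.9, -221.5, 128.7]
tcp_rot: [3.142, 0.0, 0.213]
contact_force: [-3.2, 1.2, 4.6]
grip_width: 35.4
finger_force: 30.0
time: 10.85
tool_pos: [614.0, -221.3, 128.7]
tcp_rot: [3.141, -0.0, 0.213]
contact_force: [-2.7, 0.8, 3.7]
grip_width: 35.2
finger_force: 30.0
```

```bash
python3 -m crank '[[0.001,0,0,0,0,0],[0,0,0,0,0,0]]'; python3 -m crank '[[0.001,0,0,0,0,0],[0,0,0,0,0,0]]'
```

```text
time: 11.1
tool_pos: [614.5, -221.2, 128.7]
tcp_rot: [-3.142, 0.001, 0.213]
contact_force: [-5.7, 1.1, 4.6]
grip_width: 35.4
finger_force: 30.0
time: 11.35
tool_pos: [614.7, -221.2, 128.7]
tcp_rot: [-3.141, 0.003, 0.213]
contact_force: [-7.4, -0.5, 6.3]
grip_width: 35.6
finger_force: 30.0
```

The end wall is at local x ≈ 49, about 4 mm past the nominal home (slot clearance). I back off to the notch axis position.

```bash
python3 -m crank '[[-0.004,0,0,0,0,0],[-0.0005,0,0,0,0,0],[0,0,0,0,0,0]]'; python3 - <<'E'
from plant import bot
from h import *
c=bot.capture("scene")
for b in blobs(c,(0,150,60),(6,255,255),(115,150,240,250)):
    p=onz(c,*b[1],146);a=.2128;q=p[:2]-[562.1,-210.2];print(b[0],p.round(1),"local",np.cos(a)*q[0]+np.sin(a)*q[1],-np.sin(a)*q[0]+np.cos(a)*q[1])
E
```

```text
time: 11.72
tool_pos: [612.1, -221.7, 128.7]
tcp_rot: [3.141, -0.001, 0.213]
contact_force: [2.1, 2.3, 2.3]
grip_width: 35.5
finger_force: 30.0
500 [ 613.8 -221.9  146. ] local 48.041567973216964 -22.326164385178636
```

```bash
python3 -m crank '[[-0.0015,0,0,0,0,0],[0,0,0,0,0,0]]'; python3 -m crank '[[0,0,0,0,0,0],[0,0,0,0,0,0],[0,0,0,0,0,0],[0,0,0,0,0,0],[0,0,0,0,0,0]]' 100; python3 -m crank '[[0,0,0,0,0,0],[0,0,0,0,0,0]]'
```

```text
time: 12.02
tool_pos: [610.1, -222.2, 128.8]
tcp_rot: [3.141, -0.0, 0.213]
contact_force: [1.8, 1.7, 2.3]
grip_width: 35.2
finger_force: 30.0
time: 12.65
tool_pos: [610.0, -222.2, 128.7]
tcp_rot: [3.142, 0.0, 0.213]
contact_force: [0.4, 0.3, 0.3]
grip_width: 80.7
finger_force: 0.0
time: 12.9
tool_pos: [610.0, -222.2, 128.7]
tcp_rot: [3.141, 0.0, 0.213]
contact_force: [-0.5, 0.9, -0.3]
grip_width: 91.5
finger_force: 0.0
```

Released. I go straight up, then swing back out of view to check.

```bash
python3 -m crank '[[0,0,-0.03,0,0,0],[0,0,-0.04,0,0,0],[0,0,-0.04,0,0,0],[-0.05,0.02,0,0,0,0],[-0.05,0.02,0,0,0,0]]'; python3 -m crank '[[-0.05,0.02,0,0,0,0],[-0.05,0.03,0,0,0,0],[-0.03,0.04,0,0,0,0],[-0.03,0.04,0,0,0,0],[0,0,0,0,0,0]]'; python3 - <<'E'
from plant import bot
from h import *
for n,r in(("scene",(115,150,240,250)),("top",(340,110,460,270))):
  c=bot.capture(n);cv2.imwrite(f"pics/{n}4.png",c["color"])
  for b in blobs(c,(0,150,60),(6,255,255),r):
    p=onz(c,*b[1],146);a=.2128;q=p[:2]-[562.1,-210.2];print(n,b[0],b[2],p.round(1),"local",np.cos(a)*q[0]+np.sin(a)*q[1],-np.sin(a)*q[0]+np.cos(a)*q[1])
E
```

```text
time: 13.52
tool_pos: [520.0, -282.7, 239.2]
tcp_rot: [3.14, -0.001, 0.214]
contact_force: [-0.2, -0.2, 0.4]
grip_width: 91.6
finger_force: 0.0
time: 14.15
tool_pos: [389.9, -446.0, 238.4]
tcp_rot: [3.141, 0.001, 0.208]
contact_force: [0.1, 0.3, -1.1]
grip_width: 91.9
finger_force: 0.0
scene 496 [134 204  23  28] [ 611.4 -221.8  146. ] local 45.73629613491105 -21.723856528502928
top 71 [346 122   9  12] [ 696.7 -101.5  146. ] local 154.4774030270677 77.81190676444837
top 1644 [364 148  74  42] [ 628.5 -187.6  146. ] local 69.69663902384883 8.107605896718047
```

View pics/top4.png

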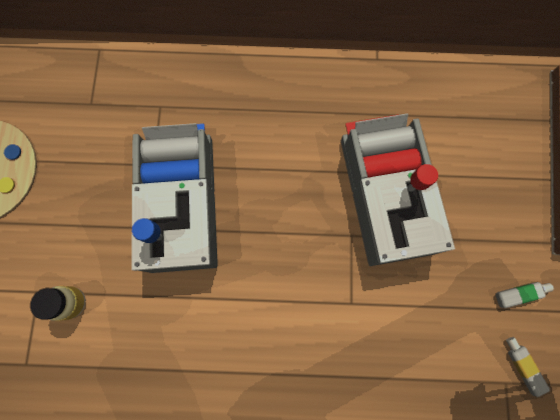

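The top view shows the red knob at about (425,177), over the far notch. The scene view measures it at local (45.7, -21.7) against the nominal (45, -22.5). The blue knob is still at (145,230), and the arm is clear of everything.

```bash
python3 -c "
from plant import bot
print(bot.close_job())"
```

```text
the job is handed in; nothing more can be done
None
```

The job is handed in with no verdict shown: the red lever rested about a second in each corner (after briefly overshooting the first by about 5 mm) and was let go at the far notch, within about 1 mm by the camera and about 4 mm short of the slot's end wall; the blue lever was not touched.

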